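# Sort sprung test probes by feel and book them on the counter

### The arm

A 7-joint arm with a two-finger parallel gripper is mounted at the origin on the work surface. World frame = base frame: x ahead of the robot, y to its left, z up, the work surface at z = 0. Lengths are in m, angles in rad, forces in N, time in s.
With the tool pointing down it reaches from about 0.35 to 0.9 m from the base axis. Payload 8.1 kg.
Tool frame: the origin (TCP) lies midway between the tips of the shut fingers; the grasp point (between the pads) lies behind it (arm.tcp_to_grasp is the z of the grasp point in the tool frame, in m); z points along the fingers, y is the line along which they close (so a half turn about z gives the same grasp; the last joint's range is limited). The gripper opens to 92 mm and grips with 3 to 60 N. Pads are 19 mm wide; open, the fingers measure 130 mm over their backs; the gripper's body (75 mm by 190 mm) begins 47 mm behind the grasp point.
Start: joints at [1.054, 0.434, 0.025, 1.573, -0.012, 1.134, -0.075], TCP at [0.251, -0.572, 0.227] pointing down, gripper open.
Joint ranges: [-2.62, 2.62], [-0.44, 2.09], [-1.27, 1.32], [0.08, 2.57], [-1.32, 4.46], [0.12, 2], [-2.74, 2.74]. Speed limits (rad/s): [2.22, 2.22, 3.01, 3.01, 3.14, 3.14, 3.14].

### API

Orientations are given as a rotation vector (axis times angle).
In Python, from cell import readout, vision, arm gives the robot as it stands.
- The arm moves only by the tool carry_out, never from a script. Its argument "increments" is one flat list of numbers, 6 for each row, row after row: the shift along the world's x, y, z in mm, then the turn, a rotation vector about the world's x, y, z in rad. In form: [tx, ty, tz, wx, wy, wz, tx, ty, tz, wx, wy, wz, ...]. A call has 1 to 20 rows; each row shifts and turns the commanded pose from where the row before left it; what a row does not reach is not made up. A row lasts 1/8 s, in which the tool goes at most 62.5 mm and 10.7 degrees, less where a joint would pass 70% of its speed; a pose out of reach is approached as far as the arm can. A call with a gripper value outside its range is refused whole. "grip" is the closure, from 0 (fully open) to 1 (shut), set as the call begins (left out, the last holds). The fingers move at their own pace and stop on an object; "newtons" is the grip in N (left out, the last holds). Time passes only in rows, so rows that do not move let the fingers close. It gives the time, the measured TCP pose, the force, the opening and the grip force at its end, in the units of the state.
- readout.observe(): the state, without advancing time (a new reading comes with each control period).
- vision.get_image(name): name is "scene" or "top"; returns the picture (400x640x3 uint8, red, green, blue); there is no depth.
- vision.calibration(name): a dict with "fov_y" (degrees; the focal length in pixels is half the picture's height over the tangent of half this angle, whatever the lens; pixels are square), "cx", "cy" (the principal point, pixels), "pose" (4x4, takes a point from camera to world coordinates). Camera axes: x right, y up, looking along -z (the intrinsics and any distortion apply to the point x, -y, -z); pixel columns grow to the right and rows downward; lengths in m; the calibration is good to about 2 mm. A picture is of the moment at which its call begins. calibration takes no time and is no camera call.
- arm.sign_off(): hands the job in; it is judged then, once.
The state is a dict: "clock": time; "joints": joint angles; "dq": joint speeds; "joint_efforts": joint torques, N m; "position": TCP position; "ee_rot": TCP orientation; "force": force on the tool from outside, world axes, zero at the start; "ft_torque": the same for the moment, N m; "width": opening from 0.0 (shut) to 1.0 (fully open); "gripper_force": force on a finger pad.
Only numpy, scipy, OpenCV 4.12 (cv2) and the standard library are available. Lean on these libraries where they do the work, as an engineer would, in place of code of your own. Each camera call takes 0.05 s, during which the arm holds its last target. There are 200 camera calls.

### The job

Wake the probe counter with its square key, then zero it with the round key. Feel the spring of each test probe on the mat by pressing its nose well in against the upright steel plate, so that its white tell-tale slides back, and lay the strong ones in the rectangular tray and the weak ones in the round dish. When all are sorted, press the bar key to store and then the square key again to switch off; press one key at a time, well down, and leave the other things on the bench alone.

Things in the scene. Friction and masses are not known exactly. Their poses are not given: they have to be found in the camera images.
- probe_a_mid (a point): look-alike sprung test probe (may be absent): black square barrel 50 x 20 x 20 mm, 70 g, lying flat; this point: barrel centre, 10 mm up. x: along the barrel to the nose, an 11 mm thick brass pin on its axis, tip 45 mm from here when free. The pin slides in up to 11 mm on a spring, weak (about 0.25 N/mm) or strong (about 1.2 N/mm), preload 0.5 N. The letter tells nothing of the spring
- probe_b_mid (a point): look-alike sprung test probe (may be absent): black square barrel 50 x 20 x 20 mm, 70 g, lying flat; this point: barrel centre, 10 mm up. x: along the barrel to the nose, an 11 mm thick brass pin on its axis, tip 45 mm from here when free. The pin slides in up to 11 mm on a spring, weak (about 0.25 N/mm) or strong (about 1.2 N/mm), preload 0.5 N. The letter tells nothing of the spring
- probe_c_mid (a point): look-alike sprung test probe (may be absent): black square barrel 50 x 20 x 20 mm, 70 g, lying flat; this point: barrel centre, 10 mm up. x: along the barrel to the nose, an 11 mm thick brass pin on its axis, tip 45 mm from here when free. The pin slides in up to 11 mm on a spring, weak (about 0.25 N/mm) or strong (about 1.2 N/mm), preload 0.5 N. The letter tells nothing of the spring
- probe_d_mid (a point): look-alike sprung test probe (may be absent): black square barrel 50 x 20 x 20 mm, 70 g, lying flat; this point: barrel centre, 10 mm up. x: along the barrel to the nose, an 11 mm thick brass pin on its axis, tip 45 mm from here when free. The pin slides in up to 11 mm on a spring, weak (about 0.25 N/mm) or strong (about 1.2 N/mm), preload 0.5 N. The letter tells nothing of the spring
- probe_e_mid (a point): look-alike sprung test probe (may be absent): black square barrel 50 x 20 x 20 mm, 70 g, lying flat; this point: barrel centre, 10 mm up. x: along the barrel to the nose, an 11 mm thick brass pin on its axis, tip 45 mm from here when free. The pin slides in up to 11 mm on a spring, weak (about 0.25 N/mm) or strong (about 1.2 N/mm), preload 0.5 N. The letter tells nothing of the spring
- probe_f_mid (a point): look-alike sprung test probe (may be absent): black square barrel 50 x 20 x 20 mm, 70 g, lying flat; this point: barrel centre, 10 mm up. x: along the barrel to the nose, an 11 mm thick brass pin on its axis, tip 45 mm from here when free. The pin slides in up to 11 mm on a spring, weak (about 0.25 N/mm) or strong (about 1.2 N/mm), preload 0.5 N. The letter tells nothing of the spring
- probe_a_mark (a joint): tell-tale of probe_a: a small white slider in a slot on the barrel's top. It reads 0 at the start; the pin, when pushed in, pushes it back towards the tail by about as much (0.5 mm less) and it stays there, so it shows how far in (m) the pin has been. It counts as tested above 0.004
- probe_b_mark (a joint): tell-tale of probe_b: a small white slider in a slot on the barrel's top. It reads 0 at the start; the pin, when pushed in, pushes it back towards the tail by about as much (0.5 mm less) and it stays there, so it shows how far in (m) the pin has been. It counts as tested above 0.004
- probe_c_mark (a joint): tell-tale of probe_c: a small white slider in a slot on the barrel's top. It reads 0 at the start; the pin, when pushed in, pushes it back towards the tail by about as much (0.5 mm less) and it stays there, so it shows how far in (m) the pin has been. It counts as tested above 0.004
- probe_d_mark (a joint): tell-tale of probe_d: a small white slider in a slot on the barrel's top. It reads 0 at the start; the pin, when pushed in, pushes it back towards the tail by about as much (0.5 mm less) and it stays there, so it shows how far in (m) the pin has been. It counts as tested above 0.004
- probe_e_mark (a joint): tell-tale of probe_e: a small white slider in a slot on the barrel's top. It reads 0 at the start; the pin, when pushed in, pushes it back towards the tail by about as much (0.5 mm less) and it stays there, so it shows how far in (m) the pin has been. It counts as tested above 0.004
- probe_f_mark (a joint): tell-tale of probe_f: a small white slider in a slot on the barrel's top. It reads 0 at the start; the pin, when pushed in, pushes it back towards the tail by about as much (0.5 mm less) and it stays there, so it shows how far in (m) the pin has been. It counts as tested above 0.004
- plate_face (a point): centre of the near face of the fixed upright steel press plate (100 wide, 50 high, 8 mm thick, on a foot that lies behind it), 25 mm above the mat. x points into the plate, square to the face; y along its width; z up. The face is free on the robot's side: a held probe pushed along x meets it nose first
- tray: fixed rectangular aluminium tray for strong probes, 140 (x) x 180 (y) mm outside, walls 4 mm thick and 18 mm high, inner floor at 4 mm; origin under its centre. The tray and the dish may change sides
- dish: fixed round steel dish for weak probes, 160 mm across at the foot and 176 mm at the rim outside, wall 3 mm, 18 mm high, inner floor at 4 mm; origin under its centre
- key_square (a joint): press of the square key, 0 up to 0.006 m fully down, springs back; fully down takes about 4.2 N (1.2 N to start)
- key_round (a joint): press of the round key, as above
- key_bar (a joint): press of the narrow bar key, as above
- key_square_top (a point): top centre of the square key (20 x 20 mm, moves straight down), on the fixed grey probe counter, a box 85 x 150 x 30 mm with three white keys in a row 45 mm apart, tops 40 mm above the table when up. x of this frame points away from the key row to the display, y from bar to square. The counter may be on either side of the robot
- key_round_top (a point): top centre of the round key (22 mm across), the middle one
- key_bar_top (a point): top centre of the bar key (34 x 13 mm, long side along x)
- flux_tin: bystander, to be left alone: flux tin 48 mm across, 18 mm high; origin under its middle
- magnifier: bystander, to be left alone: hand magnifier, 22 mm high; origin under its middle
- tweezers: bystander, to be left alone: steel tweezers 100 mm long; origin under its middle
There are look-alikes about, which are no part of the job. What is shaped like the tray but green or yellow is not meant.

How it is judged:
On the way, in this order (a step that is already met when the one before it is completed fails the run):
1. the square key is pressed well down (value of joint key_square above 0.0035 m), for 0.05 s.
2. then the round key is pressed well down (value of joint key_round above 0.0035 m), for 0.05 s.
3. every probe present has been pressed in (tell-tale back by over 4 mm) and lies in its place: strong in the tray, weak in the dish (x of probe_a_mid in the frame of tray between -0.063 and 0.063 m and y of probe_a_mid in the frame of tray between -0.083 and 0.083 m and z of probe_a_mid in the frame of tray between 0 and 0.035 m and value of joint each of probe_a_mark, probe_b_mark, probe_c_mark, probe_d_mark, probe_e_mark, probe_f_mark above 0.004 m and linear speed of each of probe_a, probe_b, probe_c, probe_d, probe_e, probe_f below 0.03 m/s and horizontal distance between each of probe_b_mid, probe_c_mid, probe_f_mid and dish below 0.078 m and z of probe_b_mid in the frame of dish between 0 and 0.035 m and z of probe_c_mid in the frame of dish between 0 and 0.035 m and x of probe_d_mid in the frame of tray between -0.063 and 0.063 m and y of probe_d_mid in the frame of tray between -0.083 and 0.083 m and z of probe_d_mid in the frame of tray between 0 and 0.035 m and x of probe_e_mid in the frame of tray between -0.063 and 0.063 m and y of probe_e_mid in the frame of tray between -0.083 and 0.083 m and z of probe_e_mid in the frame of tray between 0 and 0.035 m and z of probe_f_mid in the frame of dish between 0 and 0.035 m), for 0.2 s.
4. then the bar key is pressed well down (value of joint key_bar above 0.0035 m), for 0.05 s.
5. then the square key is pressed well down again (value of joint key_square above 0.0035 m), for 0.05 s.
At the end, for the whole second after the job is handed in: every probe present has its tell-tale back by over 4 mm and rests inside its place, strong springs in the rectangular tray, weak ones in the round dish (barrel centre inside the walls, under 35 mm above the underside), and all keys are up (within 1.5 mm) (all of step 3 and value of joint each of key_square, key_round, key_bar below 0.0015 m); the robot touches nothing.
It fails at once if two keys are down at once (value of joint each of key_square, key_round above 0.0035 m or value of joint each of key_square, key_bar above 0.0035 m or value of joint each of key_round, key_bar above 0.0035 m).
It fails at once if a bystander is shifted by more than 30 mm (distance of any of flux_tin, magnifier, tweezers from where it was at the start of the episode above 0.03 m).
Of probe_a, probe_b, probe_c, probe_d, probe_e, probe_f only 4 to 6 are there at a start; the rules pass over those that are not, and their reading is None.
At some moment in a run one of probe_a, probe_b, probe_c, probe_d, probe_e, probe_f may be knocked a few centimetres aside while the robot is not near it.
Once in a run the grip may slacken for a moment while it holds something.
It also fails if it takes over 210 s, if anything falls off the work surface, if the arm or the gripper's body presses on something with over 40 N, if the wrist force passes 120 N, or if a joint passes its speed limit or range.

## Working session

There is one attempt and no reset: what is moved stays moved. The work goes in short steps, Python scripts to look and compute and a tool call to move; the robot and the scene stay as the last step left them, time stands still between calls to the robot, and variables do not carry over. Pictures are saved under pics/ and viewed, at most 14 in all, crops included, and the job is handed in when it is done.

Besides the shell and the picture viewer there is one more tool, called in YAML: its name, and indented under it one key for each argument. carry_out: Moves the arm, as the interface text tells. Its arguments: {"type":"object","properties":{"increments":{"type":"array","items":{"type":"number"}},"grip":{"type":"number"},"newtons":{"type":"number"}},"required":["increments"]}

```bash
mkdir -p pics
cat > h.py <<'E'
import numpy as np, cv2
from cell import readout, vision, arm
def snap(n,f):
    im=vision.get_image(n); cv2.imwrite(f,cv2.cvtColor(im,cv2.COLOR_RGB2BGR)); return im
E
python3 - <<'E'
from h import *
for n in ("top","scene"):
    snap(n,f"pics/{n}0.png"); print(n,vision.calibration(n))
print(arm.tcp_to_grasp, [a for a in dir(arm) if a[0]!='_'])
print(readout.observe())
E
```

```text
top {'fov_y': 54.21363407059665, 'cx': 318.8949557026874, 'cy': 204.7561325839504, 'pose': array([[-0.01655546,  0.99309532, -0.11613617,  0.30169315],
       [-0.99971179, -0.01442127,  0.01919294,  0.12614374],
       [ 0.01738559,  0.11642045,  0.99304784,  1.31497012],
       [ 0.        ,  0.        ,  0.        ,  1.        ]])}
scene {'fov_y': 53.09211971344124, 'cx': 317.56086547598517, 'cy': 197.23983495483992, 'pose': array([[ 6.17340478e-01, -5.31761685e-01,  5.79758782e-01,
         1.12717331e+00],
       [ 7.86695489e-01,  4.16377649e-01, -4.55784884e-01,
        -4.22130889e-01],
       [ 9.70339246e-04,  7.37468077e-01,  6.75381296e-01,
         8.16613323e-01],
       [ 0.00000000e+00,  0.00000000e+00,  0.00000000e+00,
         1.00000000e+00]])}
-0.0188 ['PlanningError', 'sign_off', 'tcp_to_grasp']
{'clock': 0.1, 'joints': array([ 1.05439491,  0.43515127,  0.02494959,  1.57398865, -0.01158585,
        1.13399578, -0.07511759]), 'dq': array([ 1.14191378e-03,  5.79070279e-05, -1.08797441e-03, -7.43503375e-04,
        9.98294935e-04, -4.01123139e-04,  4.59607231e-04]), 'joint_efforts': array([ 2.35985215e-03, -6.69127965e+01,  9.87686925e-01, -3.15145683e+01,
       -6.04945282e-02,  3.74266924e-02,  3.68035194e-05]), 'position': array([ 0.25108785, -0.57185499,  0.22603119]), 'ee_rot': array([-3.07330130e+00, -6.45004985e-01,  6.49169060e-04]), 'force': array([ 0.17871647, -0.32615573,  0.24830763]), 'ft_torque': array([-0.01751924,  0.02872542,  0.02698441]), 'gripper_force': 0.0, 'width': 1.0009815628003826}
```

View pics/top0.png

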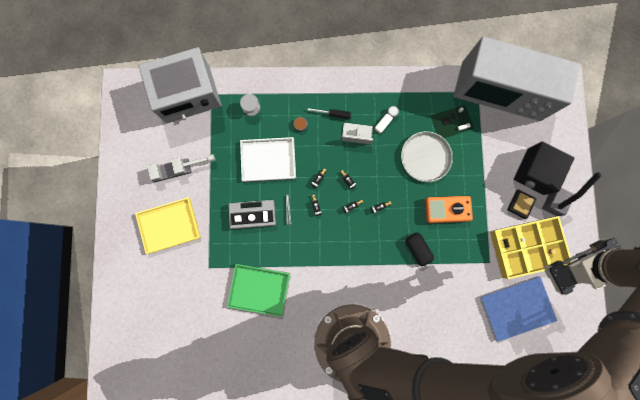

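View pics/scene0.png

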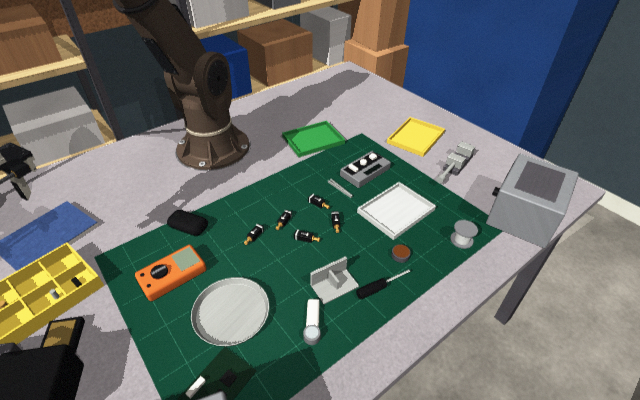

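The top view shows a counter at (252,215) and a white tray at (267,159). The yellow (168,226), green (258,290) and blue (517,308) look-alikes are not meant. The dish is at (427,157) and the plate at (357,132). There are 5 probes on the mat, near (318,178), (348,180), (315,205), (352,206) and (381,207).

```bash
cat >> h.py <<'E'
def crop(im,f,x0,y0,w,h,k):
    c=cv2.resize(im[y0:y0+h,x0:x0+w],None,fx=k,fy=k,interpolation=cv2.INTER_CUBIC)
    for i in range(0,w,10): cv2.putText(c,str(x0+i),(i*k,8),0,.3,(255,255,0)); c[::4,i*k]=(255,255,0)
    for i in range(0,h,10): cv2.putText(c,str(y0+i),(0,i*k+8),0,.3,(255,255,0)); c[i*k,::4]=(255,255,0)
    cv2.imwrite(f,cv2.cvtColor(c,cv2.COLOR_RGB2BGR))
def px2w(n,u,v,z):
    c=vision.calibration(n); f=200/np.tan(np.radians(c['fov_y']/2)); P=c['pose']
    d=P[:3,:3]@np.array([(u-c['cx'])/f,-(v-c['cy'])/f,-1]); o=P[:3,3]
    return o+d*(z-o[2])/d[2]
def w2px(n,p):
    c=vision.calibration(n); f=200/np.tan(np.radians(c['fov_y']/2)); P=c['pose']
    q=P[:3,:3].T@(np.array(p)-P[:3,3]); return c['cx']+f*q[0]/-q[2], c['cy']+f*q[1]/q[2]
E
python3 - <<'E'
from h import *
im=vision.get_image("top")
crop(im,"pics/c1.png",300,115,100,100,6)
crop(im,"pics/c2.png",220,130,90,105,5)
s=vision.get_image("scene")
crop(s,"pics/c3.png",240,140,160,130,5)
E
```

```text
(no output)
```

View pics/c1.png

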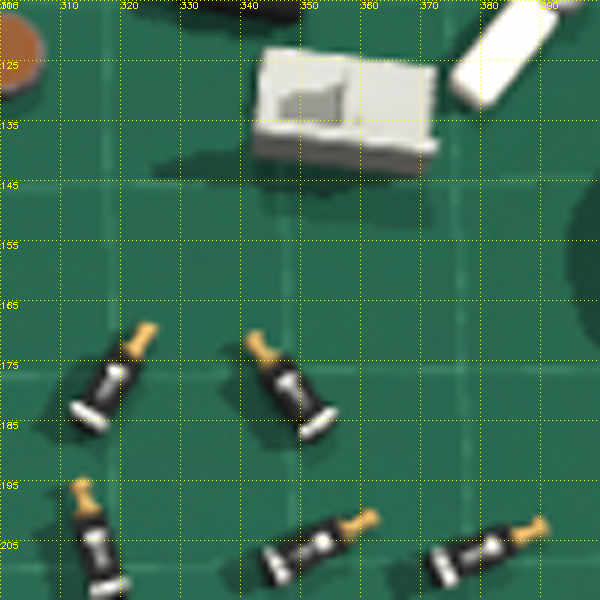

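View pics/c2.png

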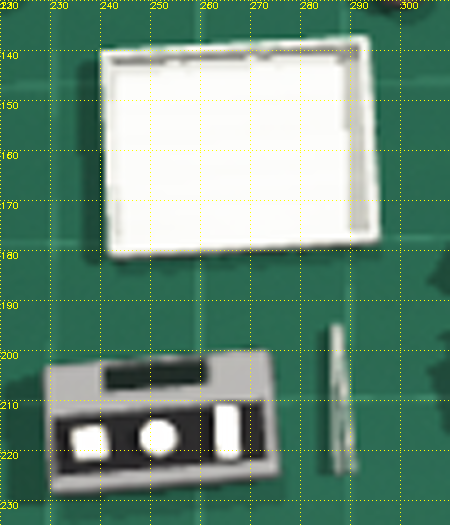

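View pics/c3.png

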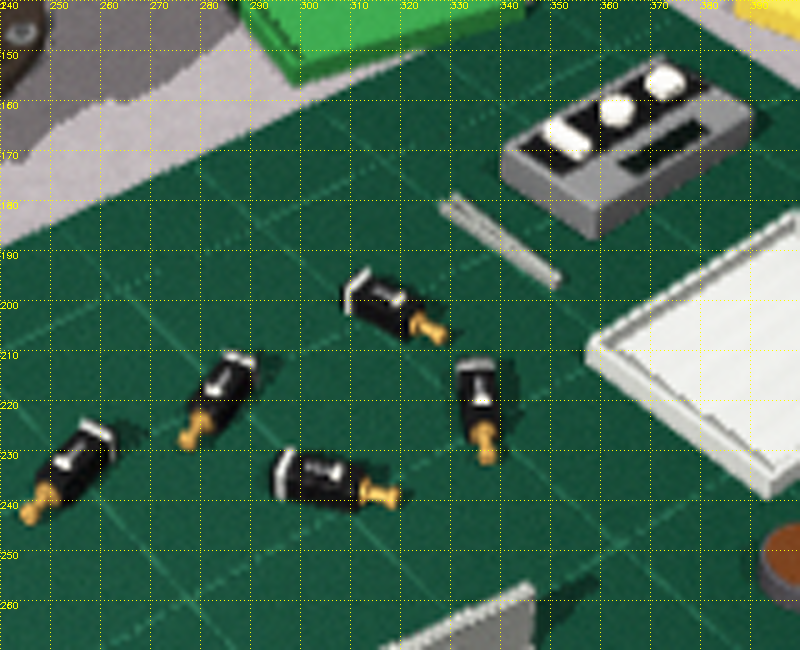

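Run:
```python
from h import *
np.set_printoptions(precision=4,suppress=True)
C=lambda a,z: px2w("top",300+a[0]/6,115+a[1]/6,z)
S=lambda a,z: px2w("scene",240+a[0]/5,140+a[1]/5,z)
T=[((150,328),(90,417)),((253,338),(318,424)),((80,486),(110,588)),((374,517),(278,565)),((543,524),(444,567))]
Sc=[((487,460),(475,365)),((392,497),(285,470)),((440,335),(355,290)),((188,440),(240,358)),((30,515),(97,430))]
for t,s in zip(T,Sc):
    for F,q in((C,t),(S,s)):
        a=F(q[0],.01);b=F(q[1],.018 if F is C else .02); d=a-b; print(a[:2],b[:2],np.linalg.norm(d[:2]),np.degrees(np.arctan2(d[1],d[0])),'mid',(a-.045*d/np.linalg.norm(d[:2]))[:2])
K=lambda x,y,z: px2w("top",220+x/5,130+y/5,z)
print('plate top front edge',C((254,132),.05),C((437,150),.05),'bottom',C((254,157),0.0),C((425,176),0.0))
print('keys sq,rd,bar',K(90,443,.04),K(158,437,.04),K(227,432,.04)); 
print('keys scene',S((663,82),.04),S((617,110),.04),S((567,138),.04))
print('box corners',K(45,367,.03),K(268,350,.03),K(278,475,.03),K(52,495,.03))
t=[K(103,52,.018),K(367,37,.018),K(380,242,.018),K(108,258,.018)]; print('tray',t,sum(t)/4)
for a,b in((0,1),(1,2),(2,3),(3,0)): print(np.linalg.norm(t[a]-t[b]))
d=[px2w("top",*p,.018) for p in((401,157),(453,157),(427,131.5),(427,183))]; print('dish',d)
print('tweez',K(337,325,0),K(347,472,0))
for n,p in dict(tin=(300,124),mag=(386,120)).items(): print(n,px2w("top",*p,.015))
```

```text
[0.5741 0.0782] [0.5221 0.113 ] 0.06258981406208598 -33.850088576290474 mid [0.5367 0.1032]
[0.5784 0.0782] [0.5256 0.1136] 0.063589533910326 -33.78652378897129 mid [0.541  0.1032]
[0.5676 0.0199] [ 0.5164 -0.0148] 0.06184026129070616 34.148234907870105 mid [ 0.5303 -0.0054]
[0.5675 0.0209] [ 0.5241 -0.0179] 0.058228297572865496 41.685957110936236 mid [ 0.5339 -0.0091]
[0.4843 0.1192] [0.4257 0.1034] 0.06065750745429509 15.07218780312654 mid [0.4408 0.1075]
[0.4865 0.1202] [0.4341 0.0982] 0.05684960269457903 22.700363607293916 mid [0.445  0.1028]
[ 0.4644 -0.0458] [0.4372 0.0096] 0.06173540282008717 -63.88929246208037 mid [ 0.4446 -0.0054]
[ 0.4656 -0.0417] [0.4391 0.0123] 0.06015564868107985 -63.89804174449013 mid [ 0.4458 -0.0013]
[ 0.459 -0.141] [ 0.4347 -0.0831] 0.06284348848317585 -67.2342421597865 mid [ 0.4416 -0.0995]
[ 0.4591 -0.1381] [ 0.4369 -0.0814] 0.06087324938321649 -68.60549904057336 mid [ 0.4427 -0.0962]
plate top front edge [0.6757 0.0198 0.05  ] [ 0.6643 -0.0817  0.05  ] bottom [0.6757 0.016  0.    ] [ 0.6633 -0.0825  0.    ]
keys sq,rd,bar [0.4092 0.366  0.04  ] [0.4124 0.3218 0.04  ] [0.415  0.2769 0.04  ]
keys scene [0.4164 0.3628 0.04  ] [0.4199 0.3191 0.04  ] [0.4217 0.2748 0.04  ]
box corners [0.4608 0.3979 0.03  ] [0.47  0.251 0.03 ] [0.3871 0.2447 0.03  ] [0.3762 0.3925 0.03  ]
tray [array([0.6773, 0.3634, 0.018 ]), array([0.6857, 0.1841, 0.018 ]), array([0.5438, 0.1767, 0.018 ]), array([0.5353, 0.3591, 0.018 ])] [0.6105 0.2708 0.018 ]
0.17942779621781185
0.1420998577501342
0.1826037909886759
0.142008446428851
dish [array([ 0.613 , -0.1811,  0.018 ]), array([ 0.6108, -0.3592,  0.018 ]), array([ 0.7013, -0.2745,  0.018 ]), array([ 0.5221, -0.2657,  0.018 ])]
tweez [0.4904 0.2071 0.    ] [0.3904 0.2011 0.    ]
tin [0.7336 0.1612 0.015 ]
mag [ 0.7446 -0.1353  0.015 ]
```

The top and scene images agree to within about 5 mm. Five probes are located, and the plate face is near (0.670, -0.032) at yaw -6.4°. Next I'll move above the square key with the fingers shut.

carry_out:
  increments: [33,45,0,0,0,0.064,33,45,0,0,0,0.064,33,45,0,0,0,0.064,33,45,0,0,0,0.064,33,45,0,0,0,0.064,33,45,0,0,0,0.064,-3,51,0,0,0,0.064,-3,51,0,0,0,0.064,-3,51,0,0,0,0.064,-3,51,0,0,0,0.064,-3,51,0,0,0,0.064,-3,51,0,0,0,0.064,-3,51,0,0,0,0.064,-3,51,0,0,0,0.064,-3,51,0,0,0,0.064,-3,51,0,0,0,0.064,-3,51,0,0,0,0.064,-3,51,0,0,0,0.064,-3,51,0,0,0,0.064]
  grip: 1
  newtons: 40

```text
clock: 2.58
position: [0.4102, 0.3621, 0.2266]
ee_rot: [2.153, 2.287, -0.0]
force: [0.5, 0.2, 0.6]
width: 0.0
gripper_force: 0.0
```

carry_out:
  increments: [2,3,-42,0,0,0,0,0,-42,0,0,0,0,0,-42,0,0,0,0,0,-40,0,0,0,0,0,-10,0,0,0,0,0,-8,0,0,0,0,0,-4,0,0,0,0,0,-4,0,0,0,0,0,0,0,0,0,0,0,0,0,0,0]

```text
clock: 3.82
position: [0.4128, 0.3643, 0.0355]
ee_rot: [2.155, 2.286, 0.003]
force: [0.8, 0.8, 3.8]
width: 0.005
gripper_force: 1.7
```

carry_out:
  increments: [0,0,-2,0,0,0,0,0,0,0,0,0]

```text
clock: 4.08
position: [0.4129, 0.3643, 0.034]
ee_rot: [2.155, 2.285, 0.003]
force: [-1.4, -2.0, 15.7]
width: 0.002
gripper_force: 8.2
```

Run:
```python
from h import *
crop(vision.get_image("scene"),"pics/c4.png",320,110,90,80,7)
```

```text
(no output)
```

View pics/c4.png

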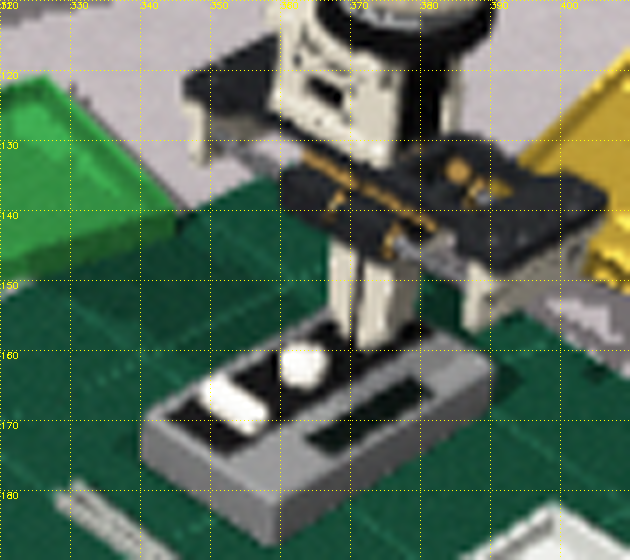

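The crop shows the fingers fully on the square key at (372,158), bottomed out at about 16 N. The round key is next.

carry_out:
  increments: [0,0,15,0,0,0,0,0,15,0,0,0,3,-44,0,0,0,0,0,0,0,0,0,0,0,0,-10,0,0,0,0,0,-10,0,0,0,0,0,-6,0,0,0,0,0,-4,0,0,0,0,0,0,0,0,0,0,0,0,0,0,0]

```text
clock: 5.38
position: [0.4149, 0.3205, 0.0339]
ee_rot: [2.154, 2.287, 0.001]
force: [-5.0, -3.9, 21.8]
width: 0.005
gripper_force: 11.1
```

Both keys are done. First up is probe 1 at (318,178).

carry_out:
  increments: [0,0,40,0,0,0,0,0,40,0,0,0.135,0,0,40,0,0,0.135,24.6,-43.5,0,0,0,0.13,24.6,-43.5,0,0,0,0.13,24.6,-43.5,0,0,0,0.13,24.6,-43.5,0,0,0,0.13,24.6,-43.5,0,0,0,0.13,0,0,-50,0,0,0,0,0,-30,0,0,0,0,0,0,0,0,0]
  grip: 0.35

```text
clock: 6.75
position: [0.5366, 0.1018, 0.0706]
ee_rot: [-0.914, -3.001, 0.003]
force: [-0.7, -0.2, 0.4]
width: 0.649
gripper_force: 0.0
```

```bash
cat >> h.py <<'E'
def tips():
    im=vision.get_image("top"); hsv=cv2.cvtColor(im,cv2.COLOR_RGB2HSV)
    m=cv2.inRange(hsv,(10,90,130),(28,255,255)); m[:, :225]=0; m[:,480:]=0; m[:90]=0; m[255:]=0
    n,l,s,c=cv2.connectedComponentsWithStats(m)
    for i in range(1,n):
        if 4<s[i,4]<120: print(c[i].round(1),s[i,4],px2w("top",*c[i],.01).round(4)[:2])
    return im
E
python3 - <<'E'
from h import *
tips()
o=readout.observe(); print(o['position'],o['ee_rot'],o['joints'])
crop(vision.get_image("scene"),"pics/c5.png",260,130,130,110,5)
E
```

```text
[299.7 123. ] 115 [0.7389 0.1622]
[313.7 197.4] 16 [0.4794 0.1181]
[468.  199.5] 44 [ 0.4649 -0.4051]
[359.4 201.8] 17 [ 0.4623 -0.0357]
[0.53765818 0.10257463 0.07230092] [-9.14307902e-01 -3.00361724e+00  8.81422835e-04] [ 0.26613106  0.62629491 -0.78858008  1.88182006  0.57078263  0.87599261
  0.17105603]
```

View pics/c5.png

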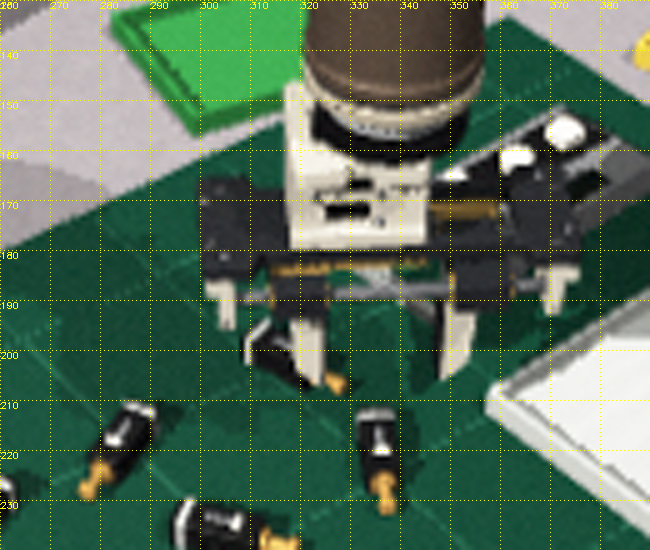

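Probe 1 (scene 335,220) is centred below the fingers, which straddle it at (322,206) and (348,204). I'll descend and grip.

carry_out:
  increments: [0,0,-30,0,0,0,0,0,-20,0,0,0,0,0,-11,0,0,0,0,0,-5,0,0,0,0,0,0,0,0,0]

```text
clock: 7.48
position: [0.5385, 0.1024, 0.007]
ee_rot: [0.916, 3.005, 0.0]
force: [0.3, -0.1, 0.4]
width: 0.647
gripper_force: 0.0
```

carry_out:
  increments: [0,0,0,0,0,0,0,0,0,0,0,0,0,0,0,0,0,0,0,0,0,0,0,0,0,0,0,0,0,0]
  grip: 1
  newtons: 40

```text
clock: 8.1
position: [0.5384, 0.1023, 0.0069]
ee_rot: [0.916, 3.005, 0.0]
force: [0.8, 0.3, 0.6]
width: 0.211
gripper_force: 40.0
```

carry_out:
  increments: [0,0,40,0,0,0,0,0,20,0,0,0,18,-31.7,0,0,0,0.12,18,-31.7,0,0,0,0.12,18,-31.7,0,0,0,0.12,18,-31.7,0,0,0,0.12,0,0,-30,0,0,0,0,0,-12,0,0,0,0,0,0,0,0,0,0,0,0,0,0,0]

```text
clock: 9.35
position: [0.6107, -0.0237, 0.0257]
ee_rot: [0.174, 3.136, 0.0]
force: [-0.4, 0.4, -0.7]
width: 0.21
gripper_force: 40.0
```

Run:
```python
from h import *
o=readout.observe(); print(o['position'],o['ee_rot'],o['force'],o['width'])
crop(vision.get_image("scene"),"pics/c6.png",260,190,130,110,5)
```

```text
[ 0.61065086 -0.0236945   0.02565986] [1.73859686e-01 3.13575058e+00 4.63159398e-04] [-0.39039092  0.43903543 -0.66062039] 0.20985553626493905
```

View pics/c6.png

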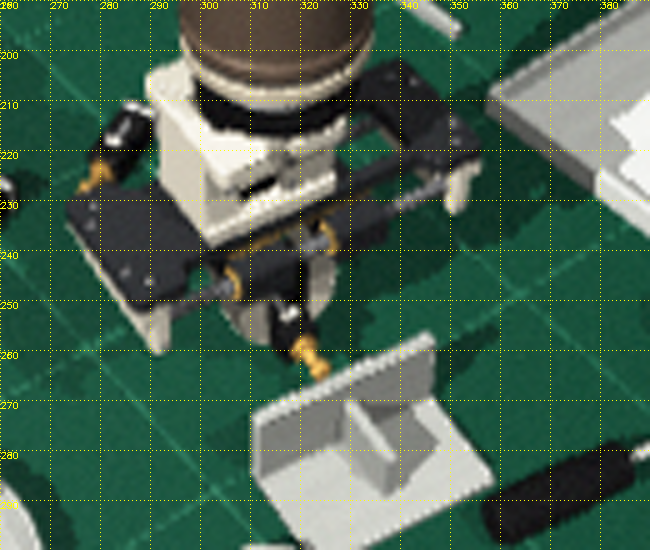

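The nose (scene 323,264) is level and faces the middle of the plate. Now I'll push.

carry_out:
  increments: [5,-0.6,0,0,0,0,5,-0.6,0,0,0,0,2,-0.2,0,0,0,0,0,0,0,0,0,0,0,0,0,0,0,0]

```text
clock: 10.02
position: [0.6221, -0.0259, 0.0247]
ee_rot: [-0.176, -3.136, -0.0]
force: [-0.0, -0.4, -1.4]
width: 0.218
gripper_force: 40.0
```

carry_out:
  increments: [2,-0.2,0,0,0,0,2,-0.2,0,0,0,0,0,0,0,0,0,0,0,0,0,0,0,0]

```text
clock: 10.52
position: [0.6263, -0.0264, 0.0247]
ee_rot: [0.176, 3.137, 0.0]
force: [0.6, 0.2, -0.9]
width: 0.214
gripper_force: 40.0
```

carry_out:
  increments: [2,-0.2,0,0,0,0,2,-0.2,0,0,0,0,0,0,0,0,0,0,0,0,0,0,0,0]

```text
clock: 11.02
position: [0.6302, -0.0268, 0.0247]
ee_rot: [-0.176, -3.137, -0.0]
force: [-1.4, 0.6, -0.2]
width: 0.212
gripper_force: 40.0
```

carry_out:
  increments: [2,-0.2,0,0,0,0,2,-0.2,0,0,0,0,0,0,0,0,0,0,0,0,0,0,0,0]

```text
clock: 11.52
position: [0.6342, -0.0272, 0.0247]
ee_rot: [-0.176, -3.136, 0.0]
force: [-1.9, -0.6, -0.2]
width: 0.21
gripper_force: 40.0
```

```bash
cat > ob.py <<'E'
from h import *
f=[readout.observe()['force']]
for i in range(4): vision.get_image("top"); f.append(readout.observe()['force'])
print(np.mean(f,0).round(2),np.std(f,0).round(2),readout.observe()['position'].round(4))
E
python3 ob.py
```

```text
[-2.23 -0.03 -0.23] [0.45 0.58 0.45] [ 0.6342 -0.0272  0.0247]
```

carry_out:
  increments: [1.5,-0.2,0,0,0,0,1.5,-0.2,0,0,0,0,0,0,0,0,0,0,0,0,0,0,0,0]

```text
clock: 12.22
position: [0.6373, -0.0276, 0.0247]
ee_rot: [-0.176, -3.137, -0.0]
force: [-2.4, 0.6, -0.3]
width: 0.215
gripper_force: 40.0
```

```bash
python3 ob.py
python3 - <<'E'
from h import *
crop(vision.get_image("scene"),"pics/c7.png",290,235,60,50,10)
E
```

```text
[-3.26  0.19 -0.45] [0.45 0.41 0.25] [ 0.6373 -0.0275  0.0247]
```

View pics/c7.png

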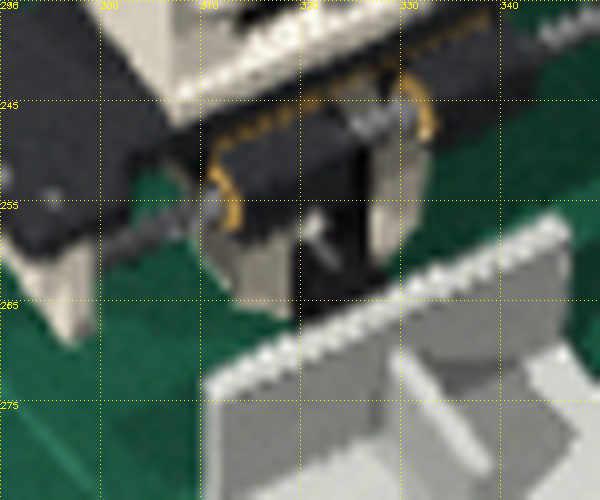

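The probe reads about 3.3 N at nearly full stroke, and its tell-tale has slid back leaving the groove visible at (322,258). So it is weak and goes to the dish.

carry_out:
  increments: [-10,1,0,0,0,0,-10,1,0,0,0,0,0,0,30,0,0,0,0,0,30,0,0,0,-3.7,-47,0,0,0,0,-3.7,-47,0,0,0,0,-3.7,-47,0,0,0,0,-3.7,-47,0,0,0,0,-3.7,-47,0,0,0,0,-3.7,-47,0,0,0,0,0,0,-30,0,0,0,0,0,-25,0,0,0,0,0,-12,0,0,0,0,0,-5,0,0,0,0,0,0,0,0,0]

```text
clock: 14.35
position: [0.5955, -0.307, 0.013]
ee_rot: [0.174, 3.136, 0.0]
force: [-0.8, 0.5, 0.5]
width: 0.214
gripper_force: 40.0
```

carry_out:
  increments: [0,0,0,0,0,0,0,0,0,0,0,0,0,0,0,0,0,0,0,0,30,0,0,0,0,0,40,0,0,0]
  grip: 0.63

```text
clock: 14.98
position: [0.5943, -0.3075, 0.0827]
ee_rot: [-0.175, -3.135, -0.001]
force: [-0.2, -0.2, -0.0]
width: 0.372
gripper_force: 0.0
```

Run:
```python
from h import *
crop(tips(),"pics/c8.png",300,115,165,110,4)
```

```text
[299.8 122.9] 113 [0.739  0.1619]
[342.7 172.8] 11 [0.5624 0.0181]
[313.2 197.2] 10 [0.4802 0.1197]
[359.5 201.7] 16 [ 0.4627 -0.0362]
[387.8 203. ] 17 [ 0.4569 -0.1317]
```

View pics/c8.png

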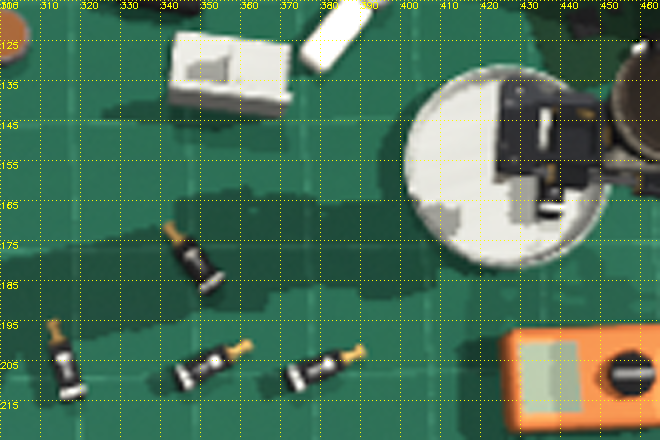

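The other four probes are unmoved, and the tail of the placed probe shows in the dish at (437,168). Next is the probe at (381,207).

carry_out:
  increments: [-21.7,30,0,0,0,-0.152,-21.7,30,0,0,0,-0.152,-21.7,30,0,0,0,-0.152,-21.7,30,0,0,0,-0.152,-21.7,30,0,0,0,-0.152,-21.7,30,0,0,0,-0.152,-21.7,30,0,0,0,-0.152,0,0,0,0,0,0,0,0,-30,0,0,0,0,0,-25,0,0,0,0,0,-16,0,0,0,0,0,-6,0,0,0,0,0,0,0,0,0]
  grip: 0.35

```text
clock: 16.65
position: [0.4434, -0.0976, 0.0058]
ee_rot: [-1.742, -2.614, -0.0]
force: [0.3, 1.0, -0.0]
width: 0.651
gripper_force: 0.0
```

carry_out:
  increments: [0,0,0,0,0,0,0,0,0,0,0,0,0,0,0,0,0,0,0,0,0,0,0,0,0,0,0,0,0,0]
  grip: 1

```text
clock: 17.27
position: [0.4431, -0.0977, 0.0058]
ee_rot: [1.742, 2.614, -0.0]
force: [-0.9, -0.1, 2.1]
width: 0.215
gripper_force: 40.0
```

carry_out:
  increments: [0,0,40,0,0,0,0,0,40,0,0,0,24,10.6,0,0,0,0.152,24,10.6,0,0,0,0.152,24,10.6,0,0,0,0.152,24,10.6,0,0,0,0.152,24,10.6,0,0,0,0.152,24,10.6,0,0,0,0.152,24,10.6,0,0,0,0.152,0,0,-35,0,0,0,0,0,-20,0,0,0,0,0,-6,0,0,0,5,-0.6,0,0,0,0,5,-0.6,0,0,0,0,2,-0.2,0,0,0,0,2,-0.2,0,0,0,0,2,-0.2,0,0,0,0,0,0,0,0,0,0]

```text
clock: 19.52
position: [0.6271, -0.0252, 0.0247]
ee_rot: [-0.176, -3.136, 0.0]
force: [-1.7, -0.8, -1.2]
width: 0.212
gripper_force: 40.0
```

carry_out:
  increments: [2,-0.2,0,0,0,0,2,-0.2,0,0,0,0,0,0,0,0,0,0,0,0,0,0,0,0]

```text
clock: 20.02
position: [0.6311, -0.0256, 0.0247]
ee_rot: [-0.176, -3.136, 0.0]
force: [-2.1, 0.8, -0.3]
width: 0.214
gripper_force: 40.0
```

carry_out:
  increments: [1.5,-0.2,0,0,0,0,1.5,-0.2,0,0,0,0,0,0,0,0,0,0,0,0,0,0,0,0]

```text
clock: 20.52
position: [0.6341, -0.0259, 0.0247]
ee_rot: [-0.176, -3.137, -0.0]
force: [-3.5, 0.3, -0.1]
width: 0.214
gripper_force: 40.0
```

```bash
python3 ob.py
```

```text
[-2.61  0.54 -0.28] [0.55 0.7  0.38] [ 0.6341 -0.0259  0.0247]
```

carry_out:
  increments: [2,-0.2,0,0,0,0,0,0,0,0,0,0,0,0,0,0,0,0]

```text
clock: 21.1
position: [0.636, -0.0261, 0.0247]
ee_rot: [-0.175, -3.136, 0.0]
force: [-5.4, -0.3, 0.6]
width: 0.21
gripper_force: 40.0
```

```bash
python3 ob.py
```

```text
[-4.93  0.68  0.18] [0.37 0.61 0.52] [ 0.636  -0.0262  0.0247]
```

carry_out:
  increments: [-5,0.6,0,0,0,0,0,0,0,0,0,0,0,0,0,0,0,0]

```text
clock: 21.68
position: [0.6314, -0.0256, 0.0248]
ee_rot: [0.176, 3.136, 0.0]
force: [-2.1, 0.8, -2.0]
width: 0.213
gripper_force: 40.0
```

```bash
python3 ob.py
```

```text
[-2.27  0.61 -1.28] [0.34 0.2  0.47] [ 0.6314 -0.0256  0.0248]
```

Weak: 2.3 N at 6–7 mm in, rising only once it bottoms out. It goes in dish slot B.

carry_out:
  increments: [-15,1.6,0,0,0,0,0,0,30,0,0,0,0,0,30,0,0,0,2.7,-49.2,0,0,0,0,2.7,-49.2,0,0,0,0,2.7,-49.2,0,0,0,0,2.7,-49.2,0,0,0,0,2.7,-49.2,0,0,0,0,0,0,0,0,0,0,0,0,-30,0,0,0,0,0,-25,0,0,0,0,0,-12,0,0,0,0,0,-5,0,0,0,0,0,0,0,0,0]

```text
clock: 23.62
position: [0.63, -0.2698, 0.013]
ee_rot: [0.175, 3.136, 0.0]
force: [0.5, -0.2, -1.9]
width: 0.216
gripper_force: 40.0
```

carry_out:
  increments: [0,0,0,0,0,0,0,0,0,0,0,0,0,0,0,0,0,0,0,0,30,0,0,0,0,0,40,0,0,0]
  grip: 0.7

```text
clock: 24.25
position: [0.6289, -0.2699, 0.0827]
ee_rot: [-0.175, -3.135, -0.001]
force: [0.4, -0.2, 0.7]
width: 0.299
gripper_force: 0.0
```

Run:
```python
from h import *
tips()
```

```text
[299.7 123. ] 115 [0.7389 0.1622]
[438.  152.8] 6 [ 0.6279 -0.3112]
[342.7 172.8] 11 [0.5624 0.0181]
[313.6 197.6] 17 [0.4789 0.1182]
[359.5 201.7] 16 [ 0.4627 -0.0362]
```

carry_out:
  increments: [-26.3,38,0,0,0,-0.1436,-26.3,38,0,0,0,-0.1436,-26.3,38,0,0,0,-0.1436,-26.3,38,0,0,0,-0.1436,-26.3,38,0,0,0,-0.1436,-26.3,38,0,0,0,-0.1436,-26.3,38,0,0,0,-0.1436,0,0,0,0,0,0,0,0,-30,0,0,0,0,0,-25,0,0,0,0,0,-16,0,0,0,0,0,-6,0,0,0,0,0,0,0,0,0]
  grip: 0.35

```text
clock: 25.92
position: [0.4458, -0.004, 0.0058]
ee_rot: [-1.665, -2.664, -0.0]
force: [-0.6, -0.1, 0.7]
width: 0.649
gripper_force: 0.0
```

carry_out:
  increments: [0,0,0,0,0,0,0,0,0,0,0,0,0,0,0,0,0,0,0,0,0,0,0,0,0,0,0,0,0,0]
  grip: 1

```text
clock: 26.55
position: [0.4457, -0.004, 0.0059]
ee_rot: [1.665, 2.664, 0.0]
force: [-0.0, -0.3, 1.3]
width: 0.215
gripper_force: 40.0
```

carry_out:
  increments: [0,0,40,0,0,0,0,0,40,0,0,0,23.6,-2.9,0,0,0,0.1436,23.6,-2.9,0,0,0,0.1436,23.6,-2.9,0,0,0,0.1436,23.6,-2.9,0,0,0,0.1436,23.6,-2.9,0,0,0,0.1436,23.6,-2.9,0,0,0,0.1436,23.6,-2.9,0,0,0,0.1436,0,0,-35,0,0,0,0,0,-20,0,0,0,0,0,-6,0,0,0,5,-0.6,0,0,0,0,5,-0.6,0,0,0,0,2,-0.2,0,0,0,0,2,-0.2,0,0,0,0,2,-0.2,0,0,0,0,0,0,0,0,0,0]

```text
clock: 28.8
position: [0.6264, -0.026, 0.0247]
ee_rot: [-0.175, -3.136, -0.0]
force: [-2.3, -0.0, -0.3]
width: 0.211
gripper_force: 40.0
```

carry_out:
  increments: [2,-0.2,0,0,0,0,0,0,0,0,0,0]

```text
clock: 29.05
position: [0.6282, -0.0262, 0.0246]
ee_rot: [-0.175, -3.136, 0.0]
force: [-5.6, 0.8, 1.1]
width: 0.214
gripper_force: 40.0
```

carry_out:
  increments: [2,-0.2,0,0,0,0,0,0,0,0,0,0]

```text
clock: 29.3
position: [0.6298, -0.0263, 0.0245]
ee_rot: [-0.175, -3.135, 0.0]
force: [-6.5, 0.6, 1.9]
width: 0.21
gripper_force: 40.0
```

```bash
python3 ob.py
```

```text
[-6.51  0.99  2.11] [0.32 0.38 0.61] [ 0.6298 -0.0264  0.0245]
```

carry_out:
  increments: [2,-0.2,0,0,0,0,2,-0.2,0,0,0,0,0,0,0,0,0,0]

```text
clock: 29.88
position: [0.6328, -0.0266, 0.0243]
ee_rot: [-0.175, -3.133, 0.001]
force: [-10.1, 0.3, 4.5]
width: 0.213
gripper_force: 40.0
```

```bash
python3 ob.py;python3 - <<'E'
from h import *
crop(vision.get_image("scene"),"pics/c9.png",290,235,60,50,10)
E
```

```text
[-10.01   0.5    4.41] [0.52 0.25 0.32] [ 0.6328 -0.0266  0.0244]
```

View pics/c9.png

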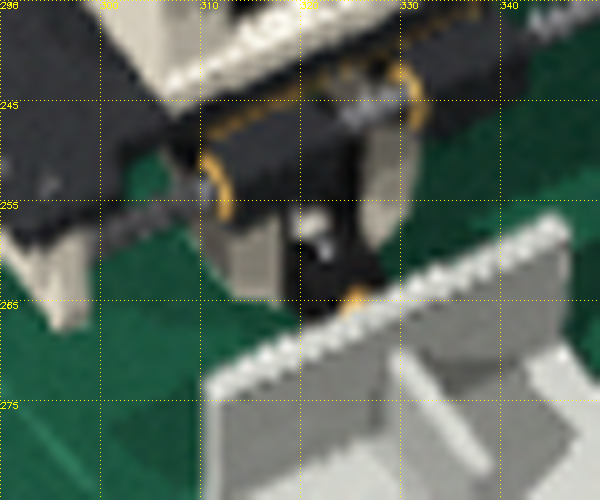

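Strong: 10 N at about 8 mm in, with the tell-tale back at (321,257). It goes to the tray.

carry_out:
  increments: [-10,1.1,0,0,0,0,-10,1.1,0,0,0,0,0,0,30,0,0,0,0,0,30,0,0,0,-1.1,48.9,0,0,0,0,-1.1,48.9,0,0,0,0,-1.1,48.9,0,0,0,0,-1.1,48.9,0,0,0,0,-1.1,48.9,0,0,0,0,-1.1,48.9,0,0,0,0,-1.1,48.9,0,0,0,0,0,0,0,0,0,0,0,0,-30,0,0,0,0,0,-25,0,0,0,0,0,-12,0,0,0,0,0,-5,0,0,0,0,0,0,0,0,0]

```text
clock: 32.25
position: [0.6073, 0.3177, 0.013]
ee_rot: [0.176, 3.136, 0.001]
force: [0.4, -0.0, -0.1]
width: 0.215
gripper_force: 40.0
```

carry_out:
  increments: [0,0,0,0,0,0,0,0,0,0,0,0,0,0,0,0,0,0,0,0,30,0,0,0,0,0,40,0,0,0]
  grip: 0.63

```text
clock: 32.88
position: [0.6065, 0.3171, 0.0827]
ee_rot: [-0.175, -3.135, 0.002]
force: [0.9, 0.5, 0.4]
width: 0.372
gripper_force: 0.0
```

Run:
```python
from h import *
tips()
print(readout.observe()['joints'])
```

```text
[301.3 118.6] 15 [0.7544 0.1568]
[426.7 141.7] 11 [ 0.6675 -0.2742]
[438.  151.6] 10 [ 0.6323 -0.3114]
[313.6 197.6] 17 [0.4789 0.1182]
[-0.05134686  0.83408028 -0.89766425  1.50233955  0.69211513  1.13756793
  0.37685219]
```

carry_out:
  increments: [-27.3,-35.2,0,0,0,0.071,-27.3,-35.2,0,0,0,0.071,-27.3,-35.2,0,0,0,0.071,-27.3,-35.2,0,0,0,0.071,-27.3,-35.2,0,0,0,0.071,-27.3,-35.2,0,0,0,0.071,0,0,0,0,0,0,0,0,-30,0,0,0,0,0,-25,0,0,0,0,0,-16,0,0,0,0,0,-6,0,0,0,0,0,0,0,0,0]
  grip: 0.35

```text
clock: 34.42
position: [0.4436, 0.107, 0.0059]
ee_rot: [-0.492, 3.103, 0.001]
force: [0.3, -0.9, -0.0]
width: 0.649
gripper_force: 0.0
```

carry_out:
  increments: [0,0,0,0,0,0,0,0,0,0,0,0,0,0,0,0,0,0,0,0,0,0,0,0,0,0,0,0,0,0]
  grip: 1

```text
clock: 35.05
position: [0.4433, 0.1065, 0.0058]
ee_rot: [-0.491, 3.103, 0.0]
force: [-0.4, -0.7, 1.8]
width: 0.211
gripper_force: 40.0
```

carry_out:
  increments: [0,0,40,0,0,0,0,0,40,0,0,0,27.9,-21.8,0,0,0,-0.0713,27.9,-21.8,0,0,0,-0.0713,27.9,-21.8,0,0,0,-0.0713,27.9,-21.8,0,0,0,-0.0713,27.9,-21.8,0,0,0,-0.0713,27.9,-21.8,0,0,0,-0.0713,0,0,0,0,0,0,0,0,-35,0,0,0,0,0,-20,0,0,0,0,0,-6,0,0,0,5,-0.6,0,0,0,0,5,-0.6,0,0,0,0,2,-0.2,0,0,0,0,2,-0.2,0,0,0,0,2,-0.2,0,0,0,0,0,0,0,0,0,0]

```text
clock: 37.3
position: [0.6262, -0.026, 0.0246]
ee_rot: [-0.178, -3.136, 0.0]
force: [-3.8, -0.0, 0.3]
width: 0.216
gripper_force: 40.0
```

carry_out:
  increments: [2,-0.2,0,0,0,0,0,0,0,0,0,0]

```text
clock: 37.55
position: [0.6279, -0.0262, 0.0246]
ee_rot: [-0.178, -3.135, 0.0]
force: [-5.7, 1.6, 1.2]
width: 0.21
gripper_force: 40.0
```

carry_out:
  increments: [2,-0.2,0,0,0,0,0,0,0,0,0,0]

```text
clock: 37.8
position: [0.6294, -0.0264, 0.0245]
ee_rot: [-0.178, -3.134, 0.001]
force: [-7.4, 0.9, 2.7]
width: 0.212
gripper_force: 40.0
```

```bash
python3 ob.py
```

```text
[-7.75  0.66  2.65] [0.35 0.38 0.19] [ 0.6293 -0.0264  0.0245]
```

Strong again: 7.7 N at about 6 mm, and climbing about 1.2 N/mm. I'll push 2 mm further, then place it in the tray at the middle slot.

carry_out:
  increments: [2,-0.2,0,0,0,0,0,0,0,0,0,0,0,0,0,0,0,0]

```text
clock: 38.38
position: [0.6308, -0.0266, 0.0244]
ee_rot: [-0.177, -3.133, 0.001]
force: [-9.6, -0.1, 3.7]
width: 0.215
gripper_force: 40.0
```

carry_out:
  increments: [-10,1.1,0,0,0,0,-10,1.1,0,0,0,0,0,0,30,0,0,0,0,0,30,0,0,0,-1,48.5,0,0,0,0,-1,48.5,0,0,0,0,-1,48.5,0,0,0,0,-1,48.5,0,0,0,0,-1,48.5,0,0,0,0,-1,48.5,0,0,0,0,0,0,0,0,0,0,0,0,-30,0,0,0,0,0,-25,0,0,0,0,0,-12,0,0,0,0,0,-5,0,0,0,0,0,0,0,0,0]

```text
clock: 40.38
position: [0.6069, 0.2665, 0.013]
ee_rot: [0.179, 3.136, 0.001]
force: [0.1, 0.5, -0.2]
width: 0.218
gripper_force: 40.0
```

carry_out:
  increments: [0,0,0,0,0,0,0,0,0,0,0,0,0,0,0,0,0,0,0,0,30,0,0,0,0,0,40,0,0,0]
  grip: 0.65

```text
clock: 41.0
position: [0.6061, 0.266, 0.0827]
ee_rot: [-0.178, -3.135, 0.001]
force: [0.3, -0.4, 0.9]
width: 0.347
gripper_force: 0.0
```

Run:
```python
from h import *
crop(tips(),"pics/c10.png",235,110,215,115,3)
crop(vision.get_image("scene"),"pics/c11.png",240,190,80,65,10)
```

```text
[426.7 141.7] 11 [ 0.6675 -0.2742]
[438. 150.] 5 [ 0.6379 -0.3117]
```

View pics/c10.png

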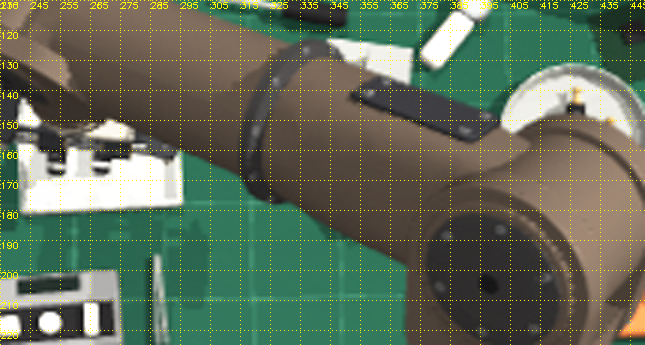

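Two probes lie in the tray (254,165) and (268,165), and the arm hides the last one. I'll check by code whether it is still in place, using the brass blob near scene (318,239).

Run:
```python
from h import *
hsv=cv2.cvtColor(vision.get_image("scene"),cv2.COLOR_RGB2HSV)
m=cv2.inRange(hsv,(10,90,130),(28,255,255)); m[:190]=0;m[300:]=0;m[:,:230]=0;m[:,400:]=0
n,l,s,c=cv2.connectedComponentsWithStats(m)
for i in range(1,n): print(c[i].round(1),s[i],px2w("scene",*c[i],.01)[:2])
print(readout.observe()['joints'])
```

```text
[399. 213.] [399 212   1   3   3] [0.63093844 0.26445934]
[315.1 238.3] [312 236   8   6  26] [0.55909694 0.0161785 ]
[397.1 250. ] [394 245   6  11  45] [0.72301558 0.15980156]
[ 0.03637388  0.80948974 -0.90192074  1.56940543  0.69065764  1.10245691
  0.42178774]
```

carry_out:
  increments: [-12.3,-45.5,0,0,0,0.1237,-12.3,-45.5,0,0,0,0.1237,-12.3,-45.5,0,0,0,0.1237,-12.3,-45.5,0,0,0,0.1237,-12.3,-45.5,0,0,0,0.1237,-12.3,-45.5,0,0,0,0.1237,0,0,0,0,0,0,0,0,-30,0,0,0,0,0,-25,0,0,0,0,0,-16,0,0,0,0,0,-6,0,0,0,0,0,0,0,0,0]
  grip: 0.35

```text
clock: 42.65
position: [0.533, -0.0061, 0.0058]
ee_rot: [-0.972, 2.988, 0.001]
force: [-0.7, 0.8, -0.6]
width: 0.651
gripper_force: 0.0
```

carry_out:
  increments: [0,0,0,0,0,0,0,0,0,0,0,0,0,0,0,0,0,0,0,0,0,0,0,0,0,0,0,0,0,0]
  grip: 1

```text
clock: 43.28
position: [0.5329, -0.0065, 0.0058]
ee_rot: [-0.971, 2.988, 0.0]
force: [-0.8, 0.5, 2.0]
width: 0.215
gripper_force: 40.0
```

carry_out:
  increments: [0,0,40,0,0,0,0,0,40,0,0,0,15.6,-3.6,0,0,0,-0.1484,15.6,-3.6,0,0,0,-0.1484,15.6,-3.6,0,0,0,-0.1484,15.6,-3.6,0,0,0,-0.1484,15.6,-3.6,0,0,0,-0.1484,0,0,0,0,0,0,0,0,-35,0,0,0,0,0,-20,0,0,0,0,0,-6,0,0,0,5,-0.6,0,0,0,0,5,-0.6,0,0,0,0,2,-0.2,0,0,0,0,2,-0.2,0,0,0,0,2,-0.2,0,0,0,0,0,0,0,0,0,0]

```text
clock: 45.4
position: [0.6268, -0.0263, 0.0247]
ee_rot: [-0.178, -3.136, -0.0]
force: [-1.6, 0.8, 0.1]
width: 0.212
gripper_force: 40.0
```

carry_out:
  increments: [2,-0.2,0,0,0,0,0,0,0,0,0,0]

```text
clock: 45.65
position: [0.6289, -0.0265, 0.0247]
ee_rot: [-0.178, -3.136, -0.0]
force: [-1.4, -0.3, 0.2]
width: 0.21
gripper_force: 40.0
```

carry_out:
  increments: [2,-0.2,0,0,0,0,0,0,0,0,0,0]

```text
clock: 45.9
position: [0.6309, -0.0268, 0.0247]
ee_rot: [-0.178, -3.136, -0.0]
force: [-2.4, 0.3, 0.6]
width: 0.211
gripper_force: 40.0
```

```bash
python3 ob.py
```

```text
[-1.73  0.07  0.05] [0.79 0.58 0.3 ] [ 0.6308 -0.0268  0.0247]
```

carry_out:
  increments: [2,-0.2,0,0,0,0,1,-0.1,0,0,0,0,0,0,0,0,0,0,0,0,0,0,0,0]

```text
clock: 46.6
position: [0.6339, -0.0271, 0.0247]
ee_rot: [-0.178, -3.137, 0.0]
force: [-2.7, 0.9, -0.4]
width: 0.212
gripper_force: 40.0
```

```bash
python3 ob.py
```

```text
[-2.61  0.05 -0.05] [0.23 0.49 0.35] [ 0.6338 -0.0271  0.0247]
```

Weak: 2.6 N at 8 mm, about 0.3 N/mm. It goes in dish slot C.

carry_out:
  increments: [-10,1.1,0,0,0,0,-10,1.1,0,0,0,0,0,0,30,0,0,0,0,0,30,0,0,0,-4.4,-41,0,0,0,0,-4.4,-41,0,0,0,0,-4.4,-41,0,0,0,0,-4.4,-41,0,0,0,0,-4.4,-41,0,0,0,0,0,0,0,0,0,0,0,0,-30,0,0,0,0,0,-25,0,0,0,0,0,-9,0,0,0,0,0,-4,0,0,0,0,0,0,0,0,0]

```text
clock: 48.68
position: [0.5923, -0.2296, 0.0171]
ee_rot: [0.178, 3.136, 0.0]
force: [-0.1, -0.8, 0.0]
width: 0.218
gripper_force: 40.0
```

carry_out:
  increments: [0,0,0,0,0,0,0,0,0,0,0,0,0,0,0,0,0,0,0,0,30,0,0,0,0,0,60,0,0,0,0,0,60,0,0,0,0,0,30,0,0,0,-40,0,0,0,0,0,-40,0,0,0,0,0,-40,0,0,0,0,0,-40,0,0,0,0,0,-30,-30,0,0,0,0,-30,-30,0,0,0,0]
  grip: 0.7

```text
clock: 50.3
position: [0.3708, -0.2905, 0.1971]
ee_rot: [0.177, 3.136, -0.002]
force: [0.3, -0.4, -1.0]
width: 0.299
gripper_force: 0.0
```

Run:
```python
from h import *
im=tips()
k=5
a=cv2.resize(im[130:190,225:305],None,fx=k,fy=k,interpolation=2); b=cv2.resize(im[125:185,395:460],None,fx=k,fy=k,interpolation=2)
cv2.imwrite("pics/c12.png",cv2.cvtColor(np.hstack([a,b]),cv2.COLOR_RGB2BGR))
print(readout.observe()['position'],readout.observe()['joints'])
```

```text
[299.8 123. ] 114 [0.7389 0.162 ]
[426.7 141.7] 11 [ 0.6675 -0.2742]
[254.8 150.6] 8 [0.6432 0.3165]
[269.9 150.1] 8 [0.6444 0.2651]
[438.  151.6] 10 [ 0.6323 -0.3114]
[415.6 151.8] 11 [ 0.6324 -0.2342]
[447.9 215.7] 27 [ 0.4108 -0.3333]
[ 0.36634336 -0.29521479  0.19600692] [ 1.43967815  0.45523974 -1.16098727  1.9139792   0.4764051   1.0888676
  1.5349181 ]
```

View pics/c12.png

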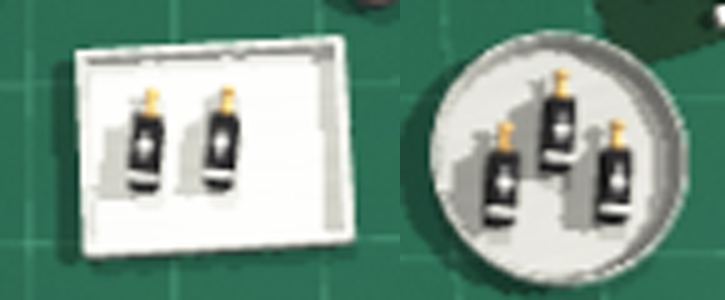

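The tray holds two and the dish three, all flat, with tell-tales back. Now the bar key.

carry_out:
  increments: [4,43.9,0,0,0,-0.1074,4,43.9,0,0,0,-0.1074,4,43.9,0,0,0,-0.1074,4,43.9,0,0,0,-0.1074,4,43.9,0,0,0,-0.1074,4,43.9,0,0,0,-0.1074,4,43.9,0,0,0,-0.1074,4,43.9,0,0,0,-0.1074,4,43.9,0,0,0,-0.1074,4,43.9,0,0,0,-0.1074,4,43.9,0,0,0,-0.1074,4,43.9,0,0,0,-0.1074,4,43.9,0,0,0,-0.1074,0,0,-45,0,0,0,0,0,-45,0,0,0,0,0,-46,0,0,0,0,0,0,0,0,0]
  grip: 1

```text
clock: 52.48
position: [0.422, 0.2796, 0.0586]
ee_rot: [-2.151, -2.288, 0.009]
force: [0.0, -0.4, 1.4]
width: 0.002
gripper_force: 0.0
```

carry_out:
  increments: [-4,-3.5,0,0,0,0,0,0,-8,0,0,0,0,0,-8,0,0,0,0,0,-5,0,0,0,0,0,-4,0,0,0,0,0,0,0,0,0,0,0,0,0,0,0]

```text
clock: 53.35
position: [0.4201, 0.2773, 0.0359]
ee_rot: [2.152, 2.288, 0.0]
force: [0.5, -1.0, 3.0]
width: 0.008
gripper_force: 1.6
```

carry_out:
  increments: [0,0,-2.5,0,0,0,0,0,0,0,0,0]

```text
clock: 53.6
position: [0.4202, 0.2773, 0.034]
ee_rot: [2.152, 2.287, 0.001]
force: [-0.8, -3.9, 14.5]
width: 0.004
gripper_force: 7.7
```

carry_out:
  increments: [0,0,15,0,0,0,0,0,15,0,0,0,-3.5,44,0,0,0,0,-3.5,43,0,0,0,0,0,0,0,0,0,0,0,0,-10,0,0,0,0,0,-8,0,0,0,0,0,-6,0,0,0,0,0,-4,0,0,0,0,0,-2,0,0,0,0,0,0,0,0,0,0,0,0,0,0,0]

```text
clock: 55.1
position: [0.4131, 0.3633, 0.0341]
ee_rot: [2.152, 2.286, -0.001]
force: [-2.4, -7.2, 15.6]
width: 0.005
gripper_force: 7.9
```

Both keys bottomed out. I'll raise clear and take a last look.

carry_out:
  increments: [0,0,20,0,0,0,0,0,50,0,0,0,0,0,50,0,0,0,0,0,50,0,0,0,0,0,0,0,0,0]

```text
clock: 55.72
position: [0.4139, 0.3669, 0.208]
ee_rot: [-2.152, -2.289, -0.013]
force: [-0.2, -0.2, 0.2]
width: 0.006
gripper_force: 0.0
```

Run:
```python
from h import *
snap("scene","pics/s13.png"); print(readout.observe()['position'])
```

```text
[0.41339761 0.3654523  0.20559149]
```

View pics/s13.png

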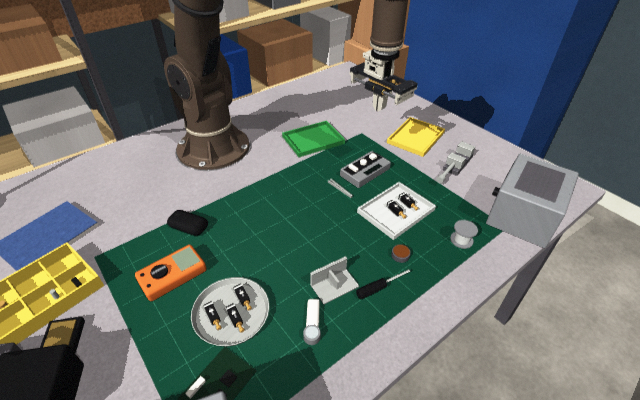

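The mat is empty of probes, with two in the tray (403,206) and three in the dish (230,310). The keys are up and the bystanders are where they were, so I'm handing in.

```bash
python3 -c "
from cell import arm; print(arm.sign_off())"
```

```text
the job is handed in; nothing more can be done
None
```

I pressed the square and round keys, tested all five probes on the mat, put two strong ones in the tray and three weak ones in the dish, pressed bar then square, and handed the job in at about 56 s; no verdict came back.

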